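# Offer the arbor up to the opened fixture

### The job

Lift the cover plate off the fixture's pins and lay it flat on the rubber mat without dropping it, so that the bore is open. Then draw the arbor with the long straight head out of the sloping rack, turn it upright with its shank pointing down, and finish still holding it there, raised over the middle of the open bore with its tip about 5 cm above the fixture's top and touching nothing but the gripper. Leave everything else on the bench and in the rack where it is.

Things in the scene. Friction and masses are not known exactly. Their poses are not given: they have to be found in the camera images.
- cover: Loose aluminium plate 80 (x) x 120 (y) x 6 mm, about 220 g, seated on the fixture over its bore. Two 11 mm holes 45 mm either side of the centre along y sit over the fixture's 8 mm pins, which end 8 mm above the plate; it lifts straight off. Central grip rib 14 mm wide (x), 50 mm long (y), its top 38 mm above the underside. Origin: centre of the underside; z up.
- fixture: Fixed dark steel block, 130 x 130 mm and 60 mm high, with a vertical 19 mm bore in the middle of its top and two upright pins 14 mm high, 45 mm either side along its y axis. A low foot with bolts (50 mm wide, 22 mm high) sticks out 20 mm at its -x and +x sides. Origin: centre of the underside, on the bench; z up.
- bore (a point): Centre of the fixture's bore mouth, on the fixture's top face (60 mm above the bench), under the cover plate at the start; axes as the fixture's.
- mat: Black rubber mat fixed to the bench, 170 mm (x) x 150 mm (y), 4 mm thick. Origin: centre of its underside; z up. The mat and the fixture may stand in either of two areas, left or middle of the bench.
- rack: Fixed dark steel sloping block, 240 mm long (y), with three bores in a row. The bores lean 35 degrees from vertical, mouths towards the rack's -x side (roughly towards the robot). Mouths 72 mm above the bench at x = 0, y = -75, 0 and +75 mm; bores 18 mm dia, 54 mm deep. Origin: on the bench under the middle mouth; z up.
- arbor: Steel arbor with the long straight round head, about 360 g, 122 mm long. From the tip: shank 16 mm dia, 50 mm long; collar 34 mm dia, 6 mm; head 24 mm dia, 66 mm. It stands loosely in any of the rack's bores, collar on the rack's face, head out, leaning 35 degrees with the bores. Origin: centre of the shank's tip; z along it from tip to head; x and y mean nothing.
- arbor_head (a point): Centre of the end face of the arbor's head, 122 mm from the tip.
- arbor_ball: Bystander in another bore of the rack: arbor with a 30 mm ball head, 95 mm long in all, same shank and collar. Origin: tip; z from tip to head.
- arbor_disc: Bystander in another bore of the rack: arbor with a short flat disc head, 48 mm dia, 80 mm long in all, same shank and collar. Origin: tip; z from tip to head.
- wrench: Bystander: steel spanner 160 mm long, lying on the bench. Origin: middle of its underside.
- can: Bystander: spray can, 52 mm dia, 140 mm high, standing. Origin: centre of its underside; z up.
- jar: Bystander: white jar, 60 mm dia, 90 mm high, standing. Origin: centre of its underside; z up.
- gauge_block: Bystander: steel block 75 x 50 x 25 mm lying on the bench. Origin: centre of its underside.
- caliper: Bystander: digital caliper, 190 mm long, lying flat on the bench. Origin: underside of its beam's middle.
Not all that is in view belongs to the job. There is more than one size of the mat; the one meant has the size given above.

How it is judged:
By the outcome, as a careful person would: the job done as asked, in the order asked, and still so for the second after the job is handed in, while the arm keeps its last pose, push and grip.
It also fails if it takes over 58 s, if anything falls off the work surface, if the arm or the gripper's body presses on something with over 40 N, if the wrist force passes 120 N, or if a joint passes its speed limit or range.

### The arm

A 6-joint arm with a two-finger parallel gripper is mounted at the origin on the work surface. World frame = base frame: x ahead of the robot, y to its left, z up, the work surface at z = 0. Lengths are in m, angles in degrees, forces in N, time in s.
With the tool pointing down it reaches from about 0.3 to 0.875 m from the base axis. Payload 6.4 kg.
Tool frame: the origin (TCP) lies midway between the tips of the shut fingers; the grasp point (between the pads) lies 19 mm behind it (ctrl.grip_depth is the distance from the TCP to the grasp point, in m); z points along the fingers, y is the line along which they close (so a half turn about z gives the same grasp; the last joint's range is limited). The gripper opens to 85 mm and grips with 20 to 120 N. Pads are 22 mm wide; open, the fingers measure 114 mm over their backs; the gripper's body (76 mm by 85 mm) begins 54 mm behind the grasp point. The pads swing forward as they close: fully open they stand 13 mm farther back than shut.
Start: joints at [53.44, 10.359, 92.074, -0, 77.567, -11.82], TCP at [0.241, 0.522, 0.231] pointing down, gripper open.
Joint ranges: [-171.53, 171.53], [-51.25, 118.39], [17.06, 147.69], [-65.23, 245.23], [0, 150.52], [-178.68, 178.68]. Speed limits (degrees/s): [147.25, 147.25, 172.46, 180, 180, 180].

### API

Orientations are given as a 3x3 rotation matrix whose columns are the frame's x, y, z axes.
In Python, from workcell import ctrl gives the robot as it stands.
- The arm moves only by the tool drive_tool, never from a script. Its argument "deltas" is a list of rows, each a list of 7 numbers: the shift along the tool's x, y, z in m, then the turn, a rotation vector about the tool's x, y, z in rad, then the closure in counts, from 0 (fully open) to 255 (shut). In form: [[dx, dy, dz, wx, wy, wz, claw], ...]. A call has 1 to 8 rows; each row shifts and turns the commanded pose from where the row before left it, along the tool's axes as they then stand; what a row does not reach is not made up. A row lasts 1/10 s, in which the tool goes at most 50 mm and 8.59 degrees, less where a joint would pass 70% of its speed; a pose out of reach is approached as far as the arm can. A call is refused whole if a number of a shift passes 0.05 or a number of a turn 0.15, either way. A call with a gripper value outside its range is refused whole. The fingers move at their own pace and stop on an object; the grip force is fixed at half the most. Time passes only in rows, so rows that do not move let the fingers close. It gives the time, the measured TCP pose, the force, the opening and the grip force at its end, in the units of the state.
- ctrl.get_obs(): the state, without advancing time (a new reading comes with each control period).
- ctrl.capture(name): name is "side" or "top"; returns a dict with "image" (480x640x3 uint8, red, green, blue), "K" (3x3 intrinsics, pixels), "R" (3x3) and "t" (3): a world point X has camera coordinates R X + t. Camera axes: x right, y down, z forward; pixel columns grow to the right and rows downward; lengths in m; the calibration is good to about 2 mm. A picture is of the moment at which its call begins. There is no depth.
- ctrl.hand_in(): hands the job in; it is judged then, once.
The state is a dict: "t": time; "joints": joint angles; "dq": joint speeds; "tau": joint torques, N m; "tool_pos": TCP position; "eef_rot": TCP orientation; "ft_force": force on the tool from outside, world axes, zero at the start; "wrist_torque": the same for the moment, N m; "grip_width": opening from 0.0 (shut) to 1.0 (fully open); "finger_force": force on a finger pad.
Only numpy, scipy, OpenCV 4.12 (cv2) and the standard library are available. Lean on these libraries where they do the work, as an engineer would, in place of code of your own. Each camera call takes 0.05 s, during which the arm holds its last target. There are 200 camera calls.

## Working session

There is one attempt and no reset: what is moved stays moved. The work goes in short steps, Python scripts to look and compute and a tool call to move; the robot and the scene stay as the last step left them, time stands still between calls to the robot, and variables do not carry over. Pictures are saved under pics/ and viewed, at most 10 in all, crops included, and the job is handed in when it is done.

Besides the shell and the picture viewer there is one more tool, called after "Emit:" as name(argument=value, ...) on one line, values as JSON. drive_tool: Moves the arm, as the interface text tells. Its arguments: {"type":"object","properties":{"deltas":{"type":"array"}},"required":["deltas"]}

```bash
mkdir -p pics; ls; cat > h.py <<'E'
import numpy as np, cv2
from workcell import ctrl
def cap(n,f=None):
    c=ctrl.capture(n)
    if f: cv2.imwrite('pics/'+f,cv2.cvtColor(c['image'],cv2.COLOR_RGB2BGR))
    np.savez(n+'.npz',**{k:np.array(v) for k,v in c.items()})
    return c
def load(n): return dict(np.load(n+'.npz'))
def at_z(c,u,v,z):
    d=c['R'].T@np.linalg.inv(c['K'])@np.array([u,v,1.]); o=-c['R'].T@c['t']
    return o+d*(z-o[2])/d[2]
def proj(c,X):
    p=c['K']@(c['R']@np.array(X,float)+c['t']); return p[:2]/p[2]
def crop(c,x,y,w,h,s,f):
    im=cv2.cvtColor(c['image'],cv2.COLOR_RGB2BGR)[y:y+h,x:x+w]
    cv2.imwrite('pics/'+f,cv2.resize(im,None,fx=s,fy=s,interpolation=cv2.INTER_CUBIC))
def tri(c1,p1,c2,p2):
    P=[c['K']@np.c_[c['R'],c['t']] for c in(c1,c2)]
    X=cv2.triangulatePoints(P[0],P[1],np.array(p1,float).reshape(2,1),np.array(p2,float).reshape(2,1)); return (X[:3]/X[3]).ravel()
E
python3 - <<'E'
from h import *
for n in('side','top'):
    c=cap(n,n+'0.png'); print(n,-c['R'].T@c['t'],c['R'].round(3).tolist(),c['K'].tolist())
o=ctrl.get_obs(); print(o); print(ctrl.grip_depth)
E
```

```text
pics
side [ 0.33570598 -0.84039881  0.69201203] [[0.979, -0.205, 0.01], [-0.114, -0.587, -0.801], [0.17, 0.783, -0.598]] [[459.1096332834685, 0.0, 321.53621865662154], [0.0, 459.1096332834685, 234.70268503640364], [0.0, 0.0, 1.0]]
top [ 0.4017444  -0.05759431  1.22915866] [[-0.026, -0.999, 0.02], [-0.996, 0.025, -0.081], [0.081, -0.022, -0.996]] [[526.4431132676722, 0.0, 318.00992183778794], [0.0, 526.4431132676722, 243.82303578309728], [0.0, 0.0, 1.0]]
{'t': 0.1, 'joints': array([ 5.34373120e+01,  1.03994252e+01,  9.21253385e+01,  1.94390461e-03,
        7.75654275e+01, -1.18199296e+01]), 'dq': array([-0.08332643, -0.03718126, -0.27214816, -0.06158582, -0.08080318,
       -0.07898506]), 'tau': array([ 8.33164449e-04, -4.45879304e+01, -3.52237022e+01, -3.09784937e-04,
        4.15561357e-03,  2.61914215e-05]), 'tool_pos': array([0.24034403, 0.52183182, 0.23046163]), 'eef_rot': array([[-9.08192842e-01,  4.18550872e-01, -9.64325314e-04],
       [ 4.18551832e-01,  9.08192058e-01, -1.24461537e-03],
       [ 3.54857744e-04, -1.53397090e-03, -9.99998761e-01]]), 'ft_force': array([ 0.51735607, -0.7299125 , -0.5272845 ]), 'wrist_torque': array([ 0.00077761, -0.04088067,  0.01325343]), 'finger_force': 0.0, 'grip_width': 1.0017844520055568}
0.0187
```

View pics/top0.png

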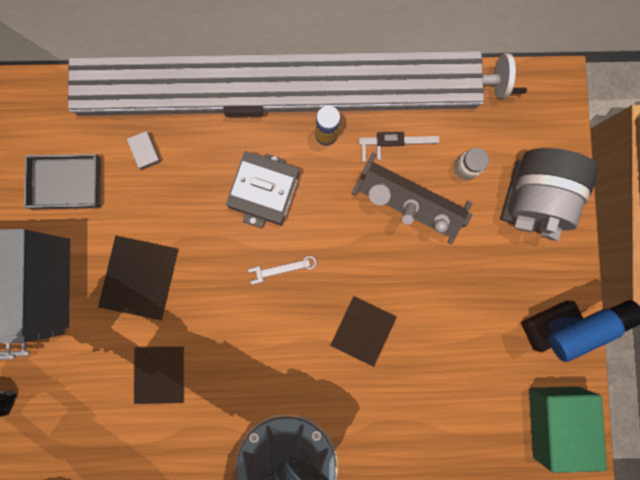

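View pics/side0.png

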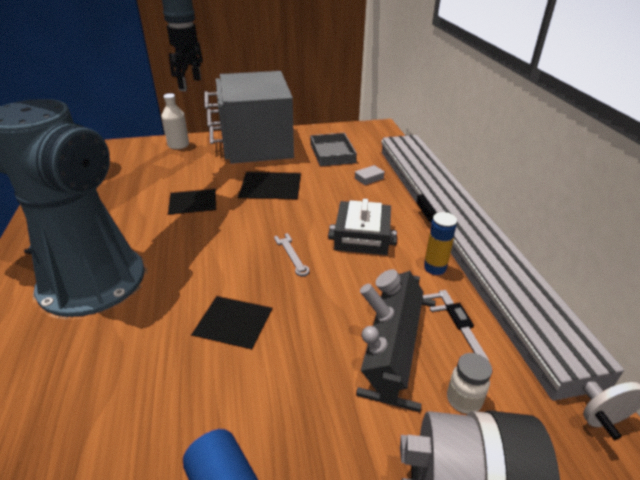

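The top view shows the cover on the fixture at (263,186). There are three mats, at (139,277), (158,375) and (363,331). Rack heads are at (379,194) (wide), (410,209) (tall) and (442,225) (ball). In the side view these are a disc at (388,281), a long straight head at (375,300) and a ball at (370,335). I'll check the choice in close crops.

```bash
python3 - <<'E'
from h import *
t=load('top');s=load('side')
im=lambda c,x,y:cv2.resize(cv2.cvtColor(c['image'],cv2.COLOR_RGB2BGR)[y:y+100,x:x+130],None,fx=3,fy=3,interpolation=cv2.INTER_CUBIC)
o=np.vstack([np.hstack([im(t,205,140),im(t,345,150)]),np.hstack([im(s,320,185),im(s,330,260)])]); print(o.shape)
cv2.imwrite('pics/crop.png',o)
# mats
g=cv2.cvtColor(t['image'],cv2.COLOR_RGB2GRAY)
m=(t['image'].max(2)<45).astype(np.uint8)
for x0,y0,x1,y1 in((95,230,182,325),(128,340,190,410),(325,290,402,370)):
    cs,_=cv2.findContours(m[y0:y1,x0:x1],cv2.RETR_EXTERNAL,cv2.CHAIN_APPROX_NONE)
    k=max(cs,key=cv2.contourArea)[:,0]+[x0,y0]
    w=np.array([at_z(t,u,v,.004)[:2] for u,v in k],np.float32)
    print(cv2.minAreaRect(w), cv2.boxPoints(cv2.minAreaRect(w)).round(3).tolist())
E
```

```text
(600, 780, 3)
((0.39394623041152954, 0.3595826029777527), (0.11067155748605728, 0.07485071569681168), 76.41902923583984) [[0.3449999988079071, 0.3149999976158142], [0.4169999957084656, 0.296999990940094], [0.4429999887943268, 0.4050000011920929], [0.3709999918937683, 0.421999990940094]]
((0.2047039419412613, 0.24397012591362), (0.0, 0.0), 0.0) [[0.20499999821186066, 0.24400000274181366], [0.20499999821186066, 0.24400000274181366], [0.20499999821186066, 0.24400000274181366], [0.20499999821186066, 0.24400000274181366]]Traceback (most recent call last):
  File "<stdin>", line 11, in <module>
ValueError: max() iterable argument is empty
```

View pics/crop.png

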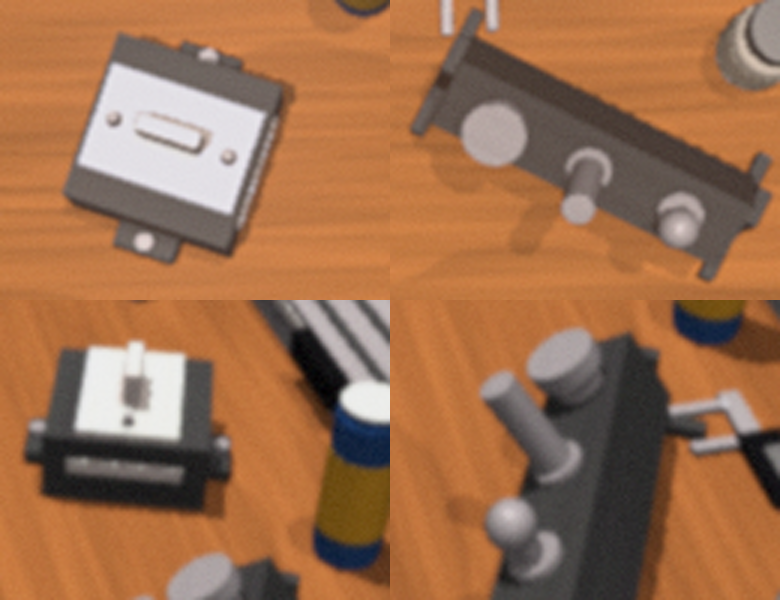

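The crop confirms the middle arbor is the long straight head: its end is at top (407.7,219.3) and side (366.7,288.7). Its neighbours are the disc and the ball. The cover's rib and pins are clear.

```bash
python3 - <<'E'
from h import *
t=load('top');s=load('side')
f=lambda P,z:np.array([at_z(t,*p,z)[:2] for p in P])
m=f([(116,236),(177,247),(162,319),(99,306)],.004)
print('mat',m.round(3).tolist(),m.mean(0),np.linalg.norm(np.roll(m,-1,0)-m,axis=1))
c=f([(244.3,160.7),(294,177.3),(283.7,211.7),(231,194.3)],.066)
print('cov',c.mean(0),np.linalg.norm(np.roll(c,-1,0)-c,axis=1))
p=f([(243,179.7),(281.3,192.3)],.074);d=p[0]-p[1]
print('pins',p.mean(0),np.linalg.norm(d),'yaw',np.degrees(np.arctan2(-d[0],d[1])))
print('rib',f([(262.3,184)],.098))
h=tri(t,(407.7,219.3),s,(366.7,288.7));k=tri(t,(411,206),s,(386,313.3))
print('head',h,'collar',k,np.linalg.norm(h-k),(h-k)/np.linalg.norm(h-k))
# rack bore line dir from disc/ball collar centres
a=at_z(t,345+105/3,150+133/3,.1)
g=cv2.cvtColor(t['image'],cv2.COLOR_RGB2GRAY)
M=(g<60).astype(np.uint8)
for x0,y0,x1,y1 in((95,230,182,325),(128,340,190,410),(325,290,402,370)):
    cs,_=cv2.findContours(M[y0:y1,x0:x1],cv2.RETR_EXTERNAL,cv2.CHAIN_APPROX_NONE)
    k=max(cs,key=cv2.contourArea)[:,0]+[x0,y0]
    r=cv2.minAreaRect(np.array([at_z(t,u,v,.004)[:2] for u,v in k],np.float32)); print(r)
# rack slope top edge
e=[at_z(t,345+(u-390)/3,150+v/3,.1) for u,v in((470,40),(757,195))]; d=e[0]-e[1]; print('rackyaw',np.degrees(np.arctan2(-d[0],d[1])))
E
```

```text
mat [[0.531, 0.383], [0.501, 0.243], [0.337, 0.278], [0.37, 0.421]] [0.43471338 0.33113195] [0.14360876 0.16856049 0.14743933 0.16485813]
cov [0.62840538 0.03522694] [0.11742312 0.08092411 0.12364998 0.08140465]
pins [0.62678902 0.03705291] 0.08946625799260761 yaw -19.711674917932612
rib [[0.62649893 0.03467367]]
head [ 0.53982294 -0.27363046  0.12755712] collar [ 0.57522841 -0.29204733  0.0767884 ] 0.06457702303591066 [-0.5482673   0.28519228  0.78617322]
((0.43222761154174805, 0.3324379026889801), (0.14970232546329498, 0.16846036911010742), 76.3114242553711)
((0.21203267574310303, 0.28597545623779297), (0.11126524955034256, 0.12500345706939697), 89.67796325683594)
((0.297164648771286, -0.18397250771522522), (0.10769161581993103, 0.12293579429388046), 62.68280792236328)
rackyaw -30.10425026813372
```

Measurements agree with the given sizes:

| Thing | Position (m) | Yaw | Check |
|---|---|---|---|
| Mat | (0.433, 0.332) | -13.7° | 168 x 150 mm, the right size |
| Fixture | (0.627, 0.036) | about -19.5° | pin spacing 89.5 mm |
| Rack | – | about -30° | arbor lean about 35° |

I'll move above the cover.

Emit:
drive_tool(deltas=[[-0.021,-0.045,0,0,0,0,0],[-0.021,-0.045,0,0,0,0,0],[-0.021,-0.045,0,0,0,0,0],[-0.0447,-0.013,0,0,0,0,0],[-0.0447,-0.013,0,0,0,0,0],[-0.0447,-0.013,0,0,0,0,0],[-0.0447,-0.013,0,0,0,0,0],[-0.0447,-0.013,0,0,0,0,0]])

```text
t: 0.9
tool_pos: [0.4181, 0.2191, 0.2312]
eef_rot: [[-0.908, 0.419, -0.0], [0.419, 0.908, 0.0], [0.0, 0.0, -1.0]]
ft_force: [1.1, 1.2, 1.0]
grip_width: 1.0
finger_force: 0.0
```

Emit:
drive_tool(deltas=[[-0.0447,-0.013,0,0,0,0,0],[-0.0447,-0.013,0,0,0,0,0],[-0.0447,-0.013,0,0,0,0,0],[-0.0447,-0.013,0,0,0,0,0],[-0.0447,-0.013,0,0,0,0,0],[-0.0447,-0.013,0,0,0,0,0],[0,0,0,0,0,0.148,0],[0,0,0,0,0,0.148,0]])

```text
t: 1.7
tool_pos: [0.6285, 0.0361, 0.2298]
eef_rot: [[-0.741, 0.671, -0.002], [0.671, 0.741, 0.0], [0.002, -0.001, -1.0]]
ft_force: [-0.4, 0.7, 0.2]
grip_width: 0.998
finger_force: 0.0
```

Emit:
drive_tool(deltas=[[0,0,0,0,0,0.148,0],[0,0,0,0,0,0.148,0],[0,0,0,0,0,0.148,0],[0,0,0,0,0,0.148,0],[0,0,0,0,0,0.148,0],[0,0,0,0,0,0.148,0],[0,0,0,0,0,0.148,0],[0,0,0,0,0,0.148,0]])

```text
t: 2.5
tool_pos: [0.6277, 0.0376, 0.2306]
eef_rot: [[0.34, 0.94, -0.001], [0.94, -0.34, 0.0], [-0.0, -0.001, -1.0]]
ft_force: [0.0, 1.0, -0.4]
grip_width: 1.002
finger_force: 0.0
```

```bash
cat >> h.py <<'E'
from scipy.spatial.transform import Rotation as Ro
def down(yawy):  # tool pointing down, y axis at yaw deg
    a=np.radians(yawy); y=np.array([np.cos(a),np.sin(a),0]); z=np.array([0,0,-1.]); return np.c_[np.cross(y,z),y,z]
def plan(p,R):
    o=ctrl.get_obs(); Rc=o['eef_rot']; d=np.array(p)-o['tool_pos']
    print('t',round(o['t'],2),'pos',o['tool_pos'].round(4),'F',o['ft_force'].round(1),'gw',round(o['grip_width'],3),'ff',round(o['finger_force'],1),'J',o['joints'].round(0))
    print('turn',Ro.from_matrix(Rc.T@R).as_rotvec().round(4),'shift now-frame',(Rc.T@d).round(4),'target-frame',(R.T@d).round(4))
E
python3 - <<'E'
from h import *
plan([.627,.036,.11],down(-19.5))
c=cap('top'); crop(c,180,110,170,130,4,'t1.png')
E
```

```text
t 2.5 pos [0.6277 0.0376 0.2306] F [ 0.   1.  -0.4] gw 1.002 ff 0.0 J [-7. 17. 84.  0. 79. 13.]
turn [-0.0011  0.0002 -0.0068] shift now-frame [-0.0018  0.      0.1206] target-frame [-1.800e-03 -1.000e-04  1.206e-01]
```

Emit:
drive_tool(deltas=[[0,0,0.04,0,0,-0.007,0],[-0.002,0,0.04,0,0,0,0],[0,0,0.03,0,0,0,0],[0,0,0.02,0,0,0,0],[0,0,0.015,0,0,0,0],[0,0,0.0135,0,0,0,0],[0,0,0,0,0,0,0]])

```text
t: 3.25
tool_pos: [0.6262, 0.0359, 0.0709]
eef_rot: [[0.327, 0.945, -0.003], [0.945, -0.327, 0.0], [-0.001, -0.003, -1.0]]
ft_force: [-1.1, 0.1, -0.1]
grip_width: 1.0
finger_force: 0.0
```

```bash
python3 - <<'E'
from h import *
plan([.627,.036,.072],down(-19.5))
c=cap('side'); crop(c,300,140,150,120,5,'s1.png')
E
```

```text
t 3.25 pos [0.6262 0.0359 0.0709] F [-1.1  0.1 -0.1] gw 1.0 ff 0.0 J [-8. 27. 90. -0. 63. 12.]
turn [-0.003   0.0006  0.0072] shift now-frame [ 0.0004  0.0007 -0.0011] target-frame [ 0.0004  0.0007 -0.0011]
```

View pics/s1.png

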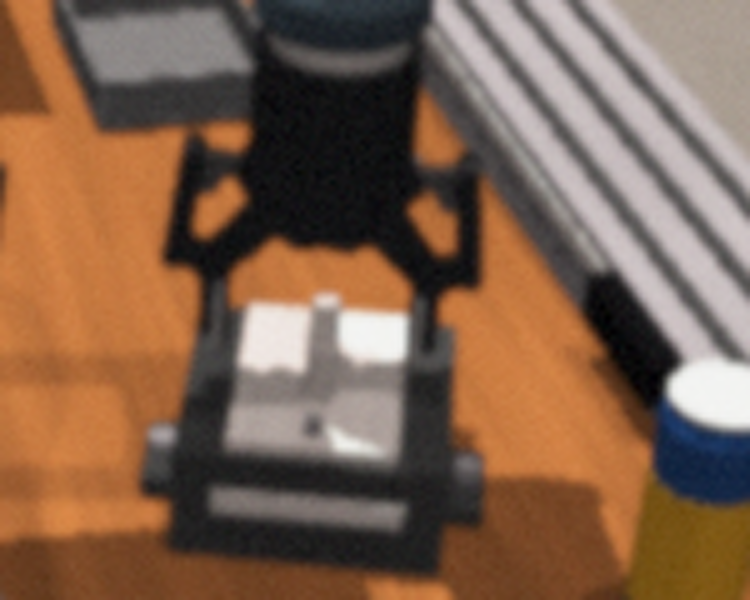

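The fingers stand on both sides of the rib, at x=213 and x=425 with the rib at x=326, so they are nearly centred. I'll close.

Emit:
drive_tool(deltas=[[0,0,-0.001,0,0,0,130],[0,0,0,0,0,0,170],[0,0,0,0,0,0,190],[0,0,0,0,0,0,255],[0,0,0,0,0,0,255],[0,0,0,0,0,0,255],[0,0,0,0,0,0,255],[0,0,0,0,0,0,255]])

```text
t: 4.1
tool_pos: [0.6285, 0.0354, 0.0745]
eef_rot: [[0.328, 0.945, 0.002], [0.945, -0.328, -0.0], [0.0, 0.002, -1.0]]
ft_force: [5.1, -0.1, 2.4]
grip_width: 0.149
finger_force: 60.8
```

Emit:
drive_tool(deltas=[[0,0,-0.003,0,0,0,255],[0,0,-0.008,0,0,0,255],[0,0,-0.01,0,0,0,255],[0,0,-0.015,0,0,0,255],[0,0,-0.02,0,0,0,255],[0,0,-0.03,0,0,0,255],[0,0,-0.03,0,0,0,255],[0,0,0,0,0,0,255]])

```text
t: 4.9
tool_pos: [0.6295, 0.0357, 0.195]
eef_rot: [[0.327, 0.945, 0.007], [0.945, -0.327, -0.001], [0.001, 0.007, -1.0]]
ft_force: [1.4, -0.8, -2.2]
grip_width: 0.149
finger_force: 60.4
```

```bash
python3 - <<'E'
from h import *
print(np.degrees(np.arctan2(*ctrl.get_obs()['eef_rot'][1::-1,1])))
plan([.433,.332,.15],down(-13.7))
c=cap('side','s2.png'); c=cap('top')
E
```

```text
-19.10852621660061
t 4.9 pos [0.6295 0.0357 0.195 ] F [ 1.4 -0.8 -2.2] gw 0.149 ff 60.4 J [-8. 19. 86.  0. 75. 12.]
turn [ 0.0068 -0.0011 -0.0944] shift now-frame [ 0.2156 -0.2829  0.0435] target-frame [ 0.2413 -0.261   0.045 ]
```

View pics/s2.png

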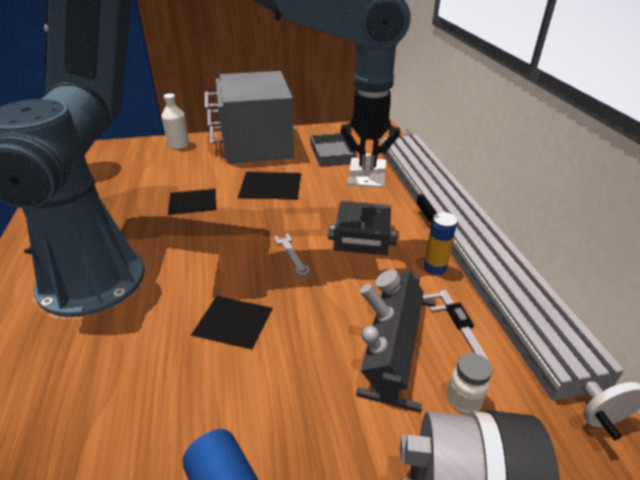

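The cover is off and held level at (366,172). The fixture at (362,225) is open. Next I'll carry the cover to the large mat.

Emit:
drive_tool(deltas=[[0.02,-0.026,0,0,0,0,255],[0.028,-0.037,0,0,0,0,255],[0.028,-0.037,0,0,0,0,255],[0.028,-0.037,0,0,0,0,255],[0.028,-0.037,0,0,0,0,255],[0.028,-0.037,0,0,0,0,255],[0.028,-0.037,0,0,0,0,255],[0.02,-0.026,0,0,0,0,255]])

```text
t: 5.8
tool_pos: [0.433, 0.3234, 0.1874]
eef_rot: [[0.326, 0.945, -0.005], [0.945, -0.326, -0.001], [-0.003, -0.004, -1.0]]
ft_force: [0.8, -0.3, -2.7]
grip_width: 0.148
finger_force: 60.2
```

Emit:
drive_tool(deltas=[[0.008,-0.009,0,0,0,-0.05,255],[0,0,0.03,0,0,-0.044,255],[0,0,0.04,0,0,0,255],[0,0,0.03,0,0,0,255],[0,0,0.02,0,0,0,255],[0,0,0.01,0,0,0,255],[0,0,0,0,0,0,255],[0,0,0,0,0,0,255]])

```text
t: 6.6
tool_pos: [0.4313, 0.3325, 0.0601]
eef_rot: [[0.238, 0.971, 0.0], [0.971, -0.238, 0.0], [0.0, 0.0, -1.0]]
ft_force: [-0.6, -0.3, -2.4]
grip_width: 0.15
finger_force: 60.2
```

```bash
python3 - <<'E'
from h import *
plan([.433,.332,.019],down(-13.7))
c=cap('top'); 
E
```

```text
t 6.6 pos [0.4313 0.3325 0.0601] F [-0.6 -0.3 -2.4] gw 0.15 ff 60.2 J [ 25.  19. 103.  -0.  58.  39.]
turn [ 0.0002 -0.     -0.0008] shift now-frame [-0.      0.0018  0.0411] target-frame [-0.      0.0018  0.0411]
```

Emit:
drive_tool(deltas=[[0,0,0.015,0,0,0,255],[0,0,0.012,0,0,0,255],[0,0,0.007,0,0,0,255],[0,0,0.004,0,0,0,255],[0,0,0.002,0,0,0,255],[0,0,0,0,0,0,255],[0,0,0,0,0,0,255]])

```text
t: 7.35
tool_pos: [0.4312, 0.3327, 0.0201]
eef_rot: [[0.238, 0.971, 0.001], [0.971, -0.238, 0.0], [0.0, 0.0, -1.0]]
ft_force: [-0.2, -0.2, -2.1]
grip_width: 0.151
finger_force: 60.3
```

Emit:
drive_tool(deltas=[[0,0,0.001,0,0,0,255],[0,0,0.001,0,0,0,255],[0,0,0,0,0,0,255]])

```text
t: 7.65
tool_pos: [0.4313, 0.3328, 0.0185]
eef_rot: [[0.238, 0.971, 0.001], [0.971, -0.238, 0.0], [0.0, 0.001, -1.0]]
ft_force: [-1.2, -0.8, 3.2]
grip_width: 0.152
finger_force: 60.9
```

Emit:
drive_tool(deltas=[[0,0,0.0005,0,0,0,255],[0,0,0,0,0,0,255],[0,0,0,0,0,0,255]])

```text
t: 7.95
tool_pos: [0.4313, 0.3328, 0.0185]
eef_rot: [[0.238, 0.971, 0.001], [0.971, -0.238, 0.0], [0.0, 0.001, -1.0]]
ft_force: [-3.6, -1.6, 9.0]
grip_width: 0.15
finger_force: 61.8
```

Emit:
drive_tool(deltas=[[0,0,0,0,0,0,200],[0,0,0,0,0,0,150],[0,0,0,0,0,0,80],[0,0,0,0,0,0,0],[0,0,0,0,0,0,0],[0,0,0,0,0,0,0],[0,0,0,0,0,0,0]])

```text
t: 8.65
tool_pos: [0.4308, 0.3326, 0.0172]
eef_rot: [[0.238, 0.971, -0.0], [0.971, -0.238, -0.0], [-0.0, -0.0, -1.0]]
ft_force: [0.2, -0.3, -0.5]
grip_width: 1.002
finger_force: 0.0
```

Emit:
drive_tool(deltas=[[0,0,-0.015,0,0,0,0],[0,0,-0.03,0,0,0,0],[0,0,-0.04,0,0,0,0],[0,0,-0.045,0,0,0,0],[0,0,-0.045,0,0,0,0],[0,0,-0.045,0,0,0,0],[0,0,-0.03,0,0,0,0],[0,0,0,0,0,0,0]])

```text
t: 9.45
tool_pos: [0.4333, 0.3338, 0.2745]
eef_rot: [[0.237, 0.971, 0.01], [0.971, -0.238, 0.005], [0.007, 0.009, -1.0]]
ft_force: [0.8, 0.3, -0.1]
grip_width: 0.998
finger_force: 0.0
```

```bash
python3 - <<'E'
from h import *
plan([.433,.332,.25],down(-13.7))
s=cap('side'); t=cap('top')
im=lambda c,x,y,w,h,k:cv2.resize(cv2.cvtColor(c['image'],cv2.COLOR_RGB2BGR)[y:y+h,x:x+w],(w*k,h*k),interpolation=cv2.INTER_CUBIC)
cv2.imwrite('pics/m.png',np.vstack([np.hstack([im(s,215,140,130,100,3),im(s,330,260,130,100,3)]),np.hstack([im(t,205,140,130,100,3),im(t,345,150,130,100,3)])]))
E
```

```text
t 9.45 pos [0.4333 0.3338 0.2745] F [ 0.8  0.3 -0.1] gw 0.998 ff 0.0 J [25.  4. 94. -0. 81. 39.]
turn [ 0.0088 -0.0071 -0.0007] shift now-frame [-0.002  -0.0001  0.0245] target-frame [-0.0018  0.0001  0.0245]
```

View pics/m.png

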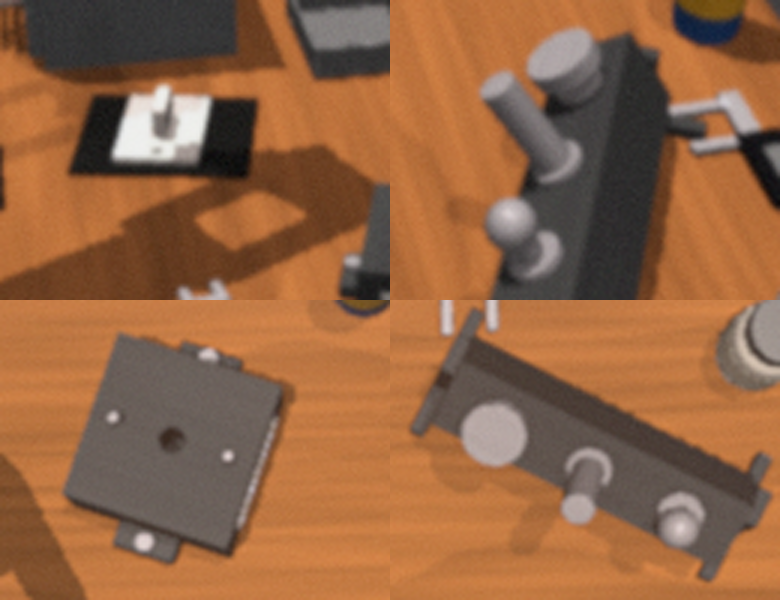

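The cover lies flat on the mat and the bore is open at top (262.3,186.7). The three arbors have not moved. I'll fit the rack pose from the three heads.

```bash
cat >> h.py <<'E'
from scipy.optimize import least_squares
def axis(yaw):
    a=np.radians(yaw);e=np.array([np.cos(a),np.sin(a),0]);return -np.sin(np.radians(35))*e+np.array([0,0,np.cos(np.radians(35))])
def tilted(yaw):
    a=axis(yaw);yr=np.array([-np.sin(np.radians(yaw)),np.cos(np.radians(yaw)),0]);z=-a;x=yr
    return np.c_[x,np.cross(z,x),z]
E
python3 - <<'E'
from h import *
t=load('top');s=load('side')
obs=[(0,.072,(407.7,219.5),(366.4,288.9)),(.075,.030,(379.3,194.7),(387.3,278.3)),(-.075,.030,(441.7,225.7),(370,333.3))]
def pt(p,y,d):
    w=np.radians(p[2]); return np.array([p[0]-np.sin(w)*y,p[1]+np.cos(w)*y,.072])+axis(p[2])*d
f=lambda p:np.concatenate([np.r_[proj(t,pt(p,y,d))-a,proj(s,pt(p,y,d))-b] for y,d,a,b in obs])
r=least_squares(f,[.575,-.294,-30]);print(r.x,r.fun.round(1))
M=pt(r.x,0,0);a=axis(r.x[2]);R=tilted(r.x[2]);print(R.round(3).tolist())
print('bore',at_z(t,262.3,186.7,.06))
print('pre',M+a*.129,'grasp',M+a*.029)
plan([.47,-.21,.275],R); plan(M+a*.129,R)
E
```

```text
[  0.57736848  -0.29425018 -28.86706803] [ 0.7 -1.8  0.1 -1.3  0.4 -0.5 -1.4 -0.6 -0.6  0.1 -0.7  1.7]
[[0.483, 0.717, 0.502], [0.876, -0.395, -0.277], [0.0, 0.574, -0.819]]
bore [0.62791555 0.03788221 0.06      ]
pre [ 0.51257113 -0.25852869  0.17767061] grasp [ 0.56280164 -0.28621977  0.09575541]
t 9.55 pos [0.431  0.3327 0.2688] F [ 0.4 -0.1 -1. ] gw 0.996 ff 0.0 J [25.  5. 94. -0. 81. 39.]
turn [-0.6055 -0.0824  0.2551] shift now-frame [-0.5179  0.1668 -0.0067] target-frame [-0.4564  0.2461  0.1647]
t 9.55 pos [0.431  0.3327 0.2688] F [ 0.4 -0.1 -1. ] gw 0.996 ff 0.0 J [25.  5. 94. -0. 81. 39.]
turn [-0.6055 -0.0824  0.2551] shift now-frame [-0.555   0.2195  0.0907] target-frame [-0.4784  0.24    0.2793]
```

Emit:
drive_tool(deltas=[[-0.03,0.01,0,0,0,0,0],[-0.043,0.014,0,0,0,0,0],[-0.043,0.014,0,0,0,0,0],[-0.043,0.014,0,0,0,0,0],[-0.043,0.014,0,0,0,0,0],[-0.043,0.014,0,0,0,0,0],[-0.043,0.014,0,0,0,0,0],[-0.043,0.014,0,0,0,0,0]])

```text
t: 10.35
tool_pos: [0.4557, -0.0161, 0.2657]
eef_rot: [[0.238, 0.971, -0.003], [0.971, -0.238, 0.001], [0.0, -0.003, -1.0]]
ft_force: [0.0, 0.5, -0.1]
grip_width: 1.001
finger_force: 0.0
```

Emit:
drive_tool(deltas=[[-0.043,0.014,0,0,0,0,0],[-0.043,0.014,0,0,0,0,0],[-0.043,0.014,0,0,0,0,0],[-0.043,0.014,0,0,0,0,0],[-0.015,0.003,0,-0.12,-0.0165,0.051,0],[0,0,0,-0.12,-0.0165,0.051,0],[0,0,0,-0.12,-0.0165,0.051,0],[0,0,0,-0.12,-0.0165,0.051,0]])

```text
t: 11.15
tool_pos: [0.469, -0.2103, 0.2655]
eef_rot: [[0.44, 0.797, 0.413], [0.898, -0.383, -0.216], [-0.014, 0.466, -0.885]]
ft_force: [-0.6, 0.7, 0.1]
grip_width: 0.998
finger_force: 0.0
```

Emit:
drive_tool(deltas=[[0,0,0,-0.12,-0.0165,0.051,0],[0,0,0,0,0,0,0],[0,0,0,0,0,0,0]])

```text
t: 11.45
tool_pos: [0.4694, -0.2099, 0.2665]
eef_rot: [[0.482, 0.724, 0.494], [0.876, -0.396, -0.275], [-0.003, 0.565, -0.825]]
ft_force: [0.2, 0.1, 0.3]
grip_width: 1.003
finger_force: 0.0
```

```bash
python3 - <<'E'
from h import *
plan([.5126,-.2585,.1777],tilted(-28.9))
E
```

```text
t 11.45 pos [ 0.4694 -0.2099  0.2665] F [0.2 0.1 0.3] gw 1.003 ff 0.0 J [-42. -23. 125.  10.  45. -18.]
turn [-0.0105  0.0018  0.003 ] shift now-frame [-0.0215  0.0004  0.108 ] target-frame [-0.0217 -0.0007  0.1079]
```

Emit:
drive_tool(deltas=[[-0.0217,-0.0007,0.02,-0.0105,0,0.003,0],[0,0,0.044,0,0,0,0],[0,0,0.044,0,0,0,0],[0,0,0.02,0,0,0,0],[0,0,0,0,0,0,0],[0,0,0,0,0,0,0]])

```text
t: 12.05
tool_pos: [0.5241, -0.2653, 0.1622]
eef_rot: [[0.484, 0.716, 0.503], [0.875, -0.396, -0.279], [-0.001, 0.575, -0.818]]
ft_force: [-0.4, 0.7, 1.0]
grip_width: 0.999
finger_force: 0.0
```

```bash
python3 - <<'E'
from h import *
plan([.5628,-.2862,.0958],tilted(-28.9))
s=cap('side'); t=cap('top')
im=lambda c,x,y,w,h,k:cv2.resize(cv2.cvtColor(c['image'],cv2.COLOR_RGB2BGR)[y:y+h,x:x+w],(w*k,h*k),interpolation=cv2.INTER_CUBIC)
cv2.imwrite('pics/g.png',np.hstack([im(s,310,220,130,150,3),im(t,345,150,130,150,3)]))
E
```

```text
t 12.05 pos [ 0.5241 -0.2653  0.1622] F [-0.4  0.7  1. ] gw 0.999 ff 0.0 J [-43.  -2. 122.  17.  27. -27.]
turn [ 0.0017  0.0014 -0.0002] shift now-frame [ 0.0005 -0.0022  0.0796] target-frame [ 0.0004 -0.0021  0.0796]
```

View pics/g.png

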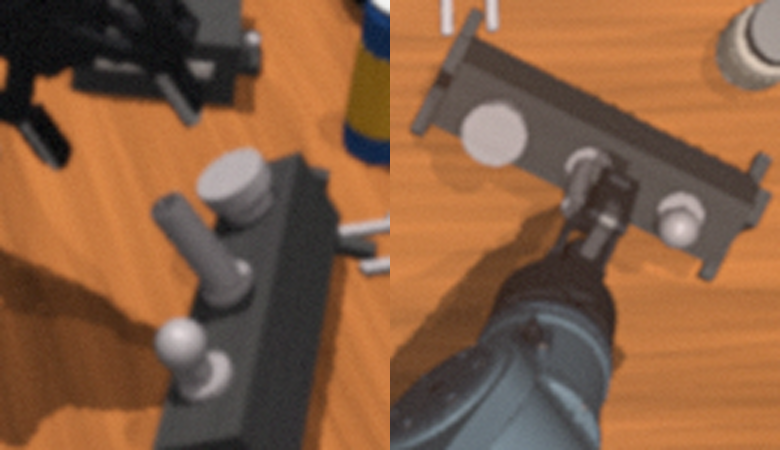

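```bash
python3 - <<'E'
from h import *
t=load('top');s=load('side');o=ctrl.get_obs();R=o['eef_rot'];p=o['tool_pos']
for n,c,ox,oy,dx in(('s',s,310,220,0),('t',t,345,150,390)):
    q=lambda X:((proj(c,X)-[ox,oy])*3+[dx,0]).round(0)
    print(n,'tcp',q(p),'pads',q(p+R@[0,.042,-.013]),q(p+R@[0,-.042,-.013]),'upper pad edges',q(p+R@[.011,.042,-.013]),q(p+R@[-.011,.042,-.013]),'axis pts',[q(p+R[:,2]*d) for d in(.037,.09)])
E
```

```text
s tcp [141. 155.] pads [191. 118.] [ 71. 158.] upper pad edges [195. 106.] [186. 130.] axis pts [array([173., 201.]), array([218., 264.])]
t tcp [578. 222.] pads [606. 180.] [547. 278.] upper pad edges [591. 172.] [620. 188.] axis pts [array([583., 200.]), array([590., 171.])]
```

The side view agrees with the projected tool axis: the head end is predicted at (173,201) and seen at (170,205). The top view suggests I am a few mm off along tool -x. I'll correct, advance part way and look closer.

Emit:
drive_tool(deltas=[[0.0025,-0.001,0.015,0,0,0,0],[0,0,0.02,0,0,0,0],[0,0,0.005,0,0,0,0],[0,0,0,0,0,0,0]])

```text
t: 12.55
tool_pos: [0.5441, -0.2735, 0.1296]
eef_rot: [[0.485, 0.715, 0.504], [0.875, -0.395, -0.28], [-0.001, 0.577, -0.817]]
ft_force: [-0.6, 0.4, -0.9]
grip_width: 0.999
finger_force: 0.0
```

```bash
python3 - <<'E'
from h import *
plan([.5628,-.2862,.0958],tilted(-28.9))
s=cap('side'); t=cap('top')
im=lambda c,x,y,w,h,k:cv2.resize(cv2.cvtColor(c['image'],cv2.COLOR_RGB2BGR)[y:y+h,x:x+w],(w*k,h*k),interpolation=cv2.INTER_CUBIC)
cv2.imwrite('pics/g2.png',cv2.convertScaleAbs(np.hstack([im(s,330,250,57,84,7),im(t,380,175,57,84,7)]),alpha=1.5,beta=15))
o=ctrl.get_obs();R=o['eef_rot'];p=o['tool_pos']
for n,c,ox,oy,dx in(('s',s,330,250,0),('t',t,380,175,399)):
    q=lambda X:((proj(c,X)-[ox,oy])*7+[dx,0]).round(0)
    print(n,'tcp',q(p),'pads',q(p+R@[0,.042,-.013]),q(p+R@[0,-.042,-.013]),'upper pad edges',q(p+R@[.011,.042,-.013]),q(p+R@[-.011,.042,-.013]),'axis pts',[q(p+R[:,2]*d) for d in(0,.05)])
E
```

```text
t 12.55 pos [ 0.5441 -0.2735  0.1296] F [-0.6  0.4 -0.9] gw 0.999 ff 0.0 J [-42.   4. 120.  19.  22. -29.]
turn [ 0.0038  0.0019 -0.0007] shift now-frame [-0.002  -0.0011  0.0406] target-frame [-0.0021 -0.0009  0.0406]
s tcp [265. 262.] pads [382. 181.] [104. 266.] upper pad edges [391. 152.] [373. 210.] axis pts [array([265., 262.]), array([363., 401.])]
t tcp [595. 289.] pads [658. 193.] [525. 416.] upper pad edges [625. 176.] [692. 210.] axis pts [array([595., 289.]), array([611., 226.])]
```

View pics/g2.png

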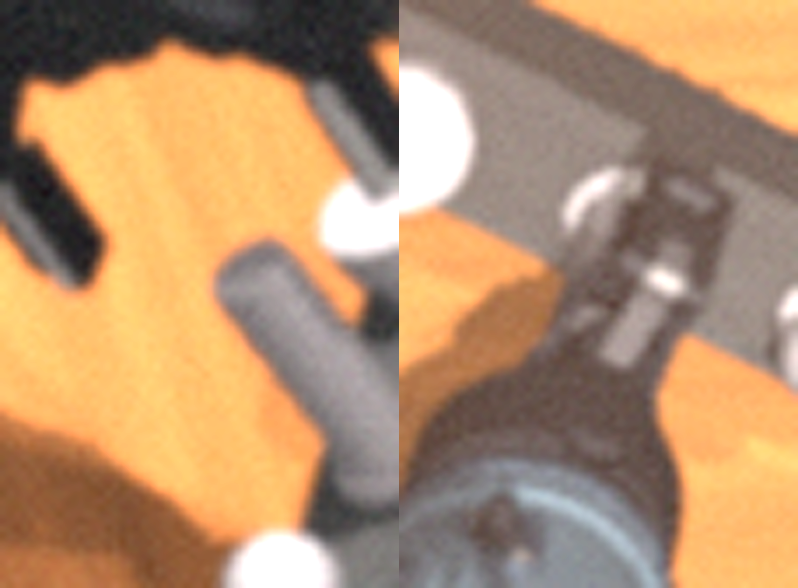

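The side view shows the head between the fingers, its centreline about 1 mm off the tool axis. The top view shows the collar around (615,215), which is where the axis points. I'll advance and close.

Emit:
drive_tool(deltas=[[0,-0.0015,0.015,0,0,0,0],[0,0,0.015,0,0,0,0],[0,0,0.0105,0,0,0,0],[0,0,0,0,0,0,0],[0,0,0,0,0,0,100],[0,0,0,0,0,0,140],[0,0,0,0,0,0,160],[0,0,0,0,0,0,170]])

```text
t: 13.45
tool_pos: [0.5633, -0.2843, 0.0957]
eef_rot: [[0.485, 0.714, 0.504], [0.874, -0.395, -0.281], [-0.001, 0.577, -0.817]]
ft_force: [0.9, -0.5, 0.4]
grip_width: 0.344
finger_force: 0.0
```

Emit:
drive_tool(deltas=[[0,0,0,0,0,0,255],[0,0,0,0,0,0,255],[0,0,0,0,0,0,255],[0,0,0,0,0,0,255]])

```text
t: 13.85
tool_pos: [0.5635, -0.2844, 0.0957]
eef_rot: [[0.485, 0.714, 0.504], [0.875, -0.395, -0.281], [-0.001, 0.577, -0.817]]
ft_force: [-4.1, 2.1, 6.5]
grip_width: 0.261
finger_force: 58.2
```

```bash
python3 - <<'E'
from h import *
plan([.5628,-.2862,.0958],tilted(-28.9)); print(ctrl.get_obs()['wrist_torque'])
E
```

```text
t 13.85 pos [ 0.5635 -0.2844  0.0957] F [-4.1  2.1  6.5] gw 0.261 ff 58.2 J [-41.  11. 118.  23.  18. -32.]
turn [ 0.0045  0.0022 -0.0008] shift now-frame [-0.0019  0.0003  0.0001] target-frame [-0.0019  0.0003  0.0001]
[0.15058473 0.35398813 0.01074589]
```

Gripped: the width matches a 24 mm head. I'll draw it out along the bore axis.

Emit:
drive_tool(deltas=[[0,0,-0.003,0,0,0,255],[0,0,-0.01,0,0,0,255],[0,0,-0.015,0,0,0,255],[0,0,-0.015,0,0,0,255],[0,0,-0.02,0,0,0,255],[0,0,-0.025,0,0,0,255],[0,0,-0.03,0,0,0,255],[0,0,-0.03,0,0,0,255]])

```text
t: 14.65
tool_pos: [0.4868, -0.2412, 0.2146]
eef_rot: [[0.485, 0.717, 0.501], [0.875, -0.397, -0.278], [-0.0, 0.573, -0.82]]
ft_force: [0.7, -0.4, -3.0]
grip_width: 0.27
finger_force: 59.6
```

```bash
python3 - <<'E'
from h import *
plan([.49,-.2,.30],down(-28.9))
E
```

```text
t 14.65 pos [ 0.4868 -0.2412  0.2146] F [ 0.7 -0.4 -3. ] gw 0.27 ff 59.6 J [-44. -15. 125.  15.  36. -24.]
turn [ 0.6096  0.0009 -0.0015] shift now-frame [ 0.0375  0.0348 -0.0799] target-frame [ 0.0376 -0.0171 -0.0854]
```

Emit:
drive_tool(deltas=[[0.012,0.012,-0.027,0,0,0,255],[0.012,0.012,-0.027,0,0,0,255],[0.013,0.011,-0.026,0,0,0,255],[0,0,0,0.1,0,0,255],[0,0,0,0.12,0,0,255],[0,0,0,0.12,0,0,255],[0,0,0,0.12,0,0,255],[0,0,0,0.1,0,0,255]])

```text
t: 15.45
tool_pos: [0.4909, -0.2016, 0.3009]
eef_rot: [[0.485, 0.873, 0.041], [0.874, -0.485, -0.025], [-0.001, 0.048, -0.999]]
ft_force: [0.7, -0.5, -3.9]
grip_width: 0.26
finger_force: 59.5
```

Emit:
drive_tool(deltas=[[0,0,0,0.05,0,0,255],[0,0,0,0,0,0,255]])

```text
t: 15.65
tool_pos: [0.4914, -0.202, 0.2997]
eef_rot: [[0.485, 0.874, -0.0], [0.874, -0.485, -0.001], [-0.001, 0.0, -1.0]]
ft_force: [0.2, -0.9, -4.1]
grip_width: 0.263
finger_force: 59.9
```

```bash
python3 - <<'E'
from h import *
plan([.6277,.0372,.24],down(-28.9))
E
```

```text
t 15.65 pos [ 0.4914 -0.202   0.2997] F [ 0.2 -0.9 -4.1] gw 0.263 ff 59.9 J [-35.   2.  94.  -0.  85.  -6.]
turn [ 0.0004  0.0011 -0.0023] shift now-frame [0.2753 0.0031 0.0594] target-frame [0.2753 0.0038 0.0597]
```

Emit:
drive_tool(deltas=[[0.03,0,0,0,0,0,255],[0.042,0.001,0,0,0,0,255],[0.042,0.001,0,0,0,0,255],[0.042,0.001,0,0,0,0,255],[0.042,0,0,0,0,0,255],[0.042,0,0.01,0,0,0,255],[0.035,0,0.02,0,0,0,255],[0,0,0.02,0,0,0,255]])

```text
t: 16.45
tool_pos: [0.6281, 0.0416, 0.2502]
eef_rot: [[0.481, 0.877, 0.005], [0.877, -0.481, -0.001], [0.001, 0.005, -1.0]]
ft_force: [0.3, -0.8, -5.0]
grip_width: 0.264
finger_force: 60.0
```

Emit:
drive_tool(deltas=[[0,0,0.02,0,0,0,255],[0,0,0.02,0,0,0,255],[0,0,0.015,0,0,0,255],[0,0,0.005,0,0,0,255],[0,0,0,0,0,0,255],[0,0,0,0,0,0,255]])

```text
t: 17.05
tool_pos: [0.6283, 0.0367, 0.1922]
eef_rot: [[0.485, 0.874, 0.005], [0.874, -0.485, -0.003], [-0.0, 0.006, -1.0]]
ft_force: [0.4, 0.0, -4.1]
grip_width: 0.269
finger_force: 60.0
```

```bash
python3 - <<'E'
from h import *
plan([.6275,.037,.189],down(-28.9))
s=cap('side'); crop(s,330,130,75,130,6,'f.png'); im=cv2.imread('pics/f.png'); cv2.imwrite('pics/f.png',cv2.convertScaleAbs(cv2.resize(im,(346,600)),alpha=1.4,beta=15))
k=600/130
for z in (.06,.11,.16): print(z,((proj(s,[.6275,.037,z])-[330,130])*k).round(0))
E
```

```text
t 17.05 pos [0.6283 0.0367 0.1922] F [ 0.4  0.  -4.1] gw 0.269 ff 60.0 J [-7. 19. 86. -0. 75. 22.]
turn [ 0.0061  0.0005 -0.0023] shift now-frame [-0.0001 -0.0009  0.0032] target-frame [-0.0001 -0.0009  0.0032]
0.06 [150. 403.]
0.11 [157. 323.]
0.16 [163. 238.]
```

View pics/f.png

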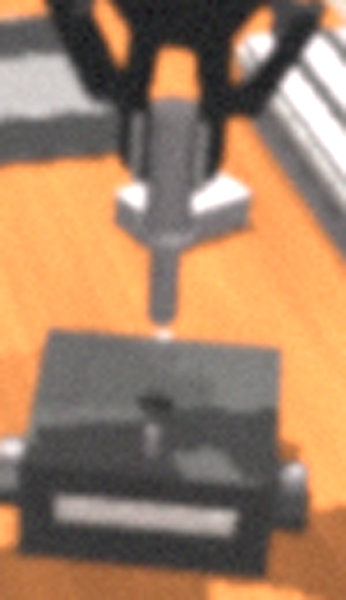

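The arbor hangs upright over the open bore, with its tip at (164,322) and the bore at (154,402). The projected bore axis at tip height is (157,323), so it is within about 2 mm. I'll trim slightly, let it settle and hand in.

Emit:
drive_tool(deltas=[[0,-0.001,0.003,0.005,0,0,255],[0,0,0,0,0,0,255],[0,0,0,0,0,0,255],[0,0,0,0,0,0,255],[0,0,0,0,0,0,255]])

```text
t: 17.6
tool_pos: [0.627, 0.0374, 0.1882]
eef_rot: [[0.485, 0.874, -0.001], [0.874, -0.485, -0.001], [-0.001, -0.0, -1.0]]
ft_force: [0.1, -0.6, -3.9]
grip_width: 0.266
finger_force: 60.0
```

```bash
python3 - <<'E'
from h import *
plan([.6275,.037,.189],down(-28.9)); print(ctrl.hand_in())
E
```

```text
t 17.6 pos [0.627  0.0374 0.1882] F [ 0.1 -0.6 -3.9] gw 0.266 ff 60.0 J [-7. 19. 86. -0. 75. 22.]
turn [-0.0004  0.0011 -0.0021] shift now-frame [-0.0001  0.0006 -0.0008] target-frame [-0.0001  0.0006 -0.0008]
the job is handed in; nothing more can be done
None
```

The job was handed in at 17.6 s, but no verdict came back: the cover lies flat on the 170 x 150 mm mat, and the straight-head arbor is held upright about 5 cm above the fixture, within about 2 mm of the bore's centre as seen from the side camera.

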